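# Seat a moulding-box pin and hold it down with the sprung lever

### The job

Take the dark steel pin from the sloped rack and stand it flange-down, fully home in the round pocket of the grey hold-down fixture, and let go of it. Then push the fixture's black paddle down until the lever's red pointer is in the middle of the green band, short of the red one (the paddle has then gone down about 55 mm and the yellow claw bears on the pin's flange), and hold it there: finish while still holding it down, because the spring throws it back up. Leave the brass pin in its rack and do not knock over or shift the other things on the bench.

Things in the scene. Friction and masses are not known exactly. Their poses are not given: they have to be found in the camera images.
- steel_pin: dark steel pin, 0.15 to 0.31 kg: round flange (foot) 48 mm across, 8 mm thick, under a plain round pillar 24 mm across; 56 mm tall in all. Origin: centre of the flange's underside; z along the pillar, away from the flange. Starts in either of the rack's two recesses, its axis leaning 0.35 rad (20 deg) from vertical, square to the slope
- brass_pin: brass pin of the same shape and size, in the other recess; it stays there
- rack: fixed wooden rack: plate 80 x 200 x 16 mm sloping down toward its own -x side (the robot's) at 0.35 rad, on four feet; plate centre about 30 mm above the bench. Two round recesses 51 mm across, 6 mm deep, 100 mm apart along its y. Origin on the bench under the plate; x horizontal, up the slope
- fixture: fixed grey base 135 x 230 x 18 mm: at its left (+y) end a steel block 80 x 80 mm, top at 42 mm, with the pocket; at its right the lever and paddle; behind both a shaft along y at x 64, z 26.5 mm; at y -114 mm an upright scale up to 80 mm high, from the top white, green, red. Origin on the bench; x away from the robot at yaw 0, y left, z up
- pocket (a point): centre of the pocket's floor, 36 mm above the bench, at (0, 65, 36) mm in the fixture's frame and aligned with it. The pocket is 51 mm across and 6 mm deep, so a seated flange stands 2 mm proud
- paddle (a point): black plate 50 x 44 x 10 mm on the lever's end, pushed from above. Origin: centre of its top face. At lever value q it is at x = 64 - 120 cos(0.70 - q), y = -55, z = 26.5 + 120 sin(0.70 - q) mm in the fixture's frame: 104 mm above the bench at rest, 48 mm in mid-band, its face there sloping 0.18 rad
- lever (a joint): lever angle, rad: 0 at rest (paddle up), grows as the paddle is pushed down; the claw meets a seated flange at about 0.41; green band 0.46 to 0.58 (middle 0.52), red beyond, hard stop at 0.68. A spring returns it: about 3.5 N on the paddle starts it, about 7 N holds it in mid-band with the pin loaded
- claw: yellow bent finger 7 mm thick on the same shaft, behind the pocket; origin on the shaft at y 65 mm of the fixture. It turns down with the lever onto the flange's far side, then gives through its own spring, pressing 3 to 8 N in the green band. Raised, its tip is 31 mm from the pocket's centre, 63 mm above the bench, clear of a flange lowered straight down
- spray_can: bystander: white and orange can, 60 mm across, 190 mm tall
- hammer: bystander: hammer lying on the bench
- bench_brush: bystander: brush lying on the bench
- block: bystander: wooden block 120 x 60 x 30 mm
- collar: bystander: steel ring 68 mm across, 30 mm tall
There are look-alikes about, which are no part of the job. What is meant by the steel_pin is not blue or purple, and is the larger of those in its own colour.

How it is judged:
On the way:
1. the steel pin stands flange-down, fully home in the pocket, and is let go, the lever still up (horizontal distance between steel_pin and pocket below 0.004 m and z of steel_pin in the frame of pocket below 0.002 m and angle between steel_pin's own z axis and vertical below 0.06 rad and value of joint lever below 0.3 rad and contact force between the fingers and steel_pin below 0.1 N), for 0.3 s.
At the end, for the whole second after the job is handed in: the steel pin stands flange-down in the pocket (within 4 mm of its centre, 2 mm of its floor, 0.06 rad of upright), untouched by the robot; the robot holds the paddle down (over 2 N) with the lever in the green band, 0.46 to 0.58 rad, and the claw bears on the pin with over 2 N (horizontal distance between steel_pin and pocket below 0.004 m and z of steel_pin in the frame of pocket below 0.002 m and angle between steel_pin's own z axis and vertical below 0.06 rad and contact force between each of the arm, the fingers and steel_pin below 0.1 N and value of joint lever between 0.46 and 0.58 rad and contact force between claw and steel_pin above 2 N and contact force between any of the fingers, the arm and lever above 2 N); the arm keeps its last pose, push and grip.
It fails at once if the brass pin is moved from its recess (distance of brass_pin from where it was at the start of the episode above 0.015 m).
It fails at once if another thing on the bench is knocked or shifted (distance of any of spray_can, hammer, bench_brush, block, collar from where it was at the start of the episode above 0.02 m).
It also fails if it takes over 48 s, if anything falls off the work surface, if the arm or the gripper's body presses on something with over 40 N, if the wrist force passes 120 N, or if a joint passes its speed limit or range.

### The arm

A 7-joint arm with a two-finger parallel gripper is mounted at the origin on the work surface. World frame = base frame: x ahead of the robot, y to its left, z up, the work surface at z = 0. Lengths are in m, angles in rad, forces in N, time in s.
With the tool pointing down it reaches from about 0.4 to 0.85 m from the base axis. Payload 4.5 kg.
Tool frame: the origin (TCP) lies at the very end of the fingers, on their centre line; the grasp point (between the pads) lies 19 mm behind it; z points along the fingers, x is the direction in which the jaws open and shut, and the axes are right-handed (so a half turn about z gives the same grasp; the last joint's range is limited). The gripper opens to 88 mm and grips with 3 to 60 N. Pads are 18 mm wide; open, the fingers measure 123 mm over their backs; the gripper's body (75 mm by 187 mm) begins 45 mm behind the grasp point.
Start: joints at [1.284, 0.689, -0.195, 1.565, 0.157, 0.902, -0.215], TCP at [0.197, -0.593, 0.239] pointing down, gripper open.
Joint ranges: [-3.01, 3.01], [-0.46, 2.08], [-1.47, 1.51], [0.13, 2.56], [-1, 4.14], [0.04, 2.09], [-2.66, 2.66]. Speed limits (rad/s): [2.57, 2.57, 3.14, 3.14, 3.14, 3.14, 3.14].

### API

Orientations are given as a unit quaternion [x, y, z, w].
In Python, from plant import * gives the robot as it stands.
- The arm moves only by the tool apply_moves, never from a script. Its argument "series" is a list of rows, each an object of numbers: "x", "y", "z": the shift along the tool's x, y, z in units of 80 cm (1.0 is 80 cm); "wx", "wy", "wz": the turn, a rotation vector about the tool's x, y, z in units of pi rad (1.0 is pi rad); "fingers": the opening, from -1 (shut) to 1 (fully open), so that 0 is half open. In form: [{"x": .., "y": .., "z": .., "wx": .., "wy": .., "wz": .., "fingers": ..}, ...]. A call has 1 to 8 rows; each row shifts and turns the pose as measured when the row begins, along the tool's axes as they then stand; what a row does not reach is not made up. A row lasts 1/8 s, in which the tool goes at most 62.5 mm and 10.7 degrees, less where a joint would pass 70% of its speed; a pose out of reach is approached as far as the arm can. A call with a number of a shift or a turn outside -1 to 1 is refused whole. A call with a gripper value outside its range is refused whole. The fingers move at their own pace and stop on an object; "force" is the grip in N (left out, the last holds). Time passes only in rows, so rows that do not move let the fingers close. It gives the time, the measured TCP pose, the force and the opening at its end, in the units of the state.
- get_state(): the state, without advancing time (a new reading comes with each control period).
- snapshot(name): name is "scene" or "top"; returns (picture, depth): 400x640x3 uint8, red, green, blue; 400x640 float32, m along the optical axis (not along the pixel's ray), 0 where there is no reading.
- camera_model(name): a dict with "camera_matrix" (3x3 intrinsics, pixels), "world_from_camera" (4x4, takes a point from camera to world coordinates). Camera axes: x right, y up, looking along -z (the intrinsics and any distortion apply to the point x, -y, -z); pixel columns grow to the right and rows downward; lengths in m; the calibration is good to about 2 mm. A picture is of the moment at which its call begins. camera_model takes no time and is no camera call.
- finish_job(): hands the job in, once; it reports no verdict.
The state is a dict: "clock": time; "q": joint angles; "qd": joint speeds; "joint_torque": joint torques, N m; "tool_pos": TCP position; "eef_rot": TCP orientation; "contact_force": force on the tool from outside, world axes, zero at the start; "moment": the same for the moment, N m; "opening": opening from 0.0 (shut) to 1.0 (fully open).
Only numpy, scipy, OpenCV 4.12 (cv2) and the standard library are available. Lean on these libraries where they do the work, as an engineer would, in place of code of your own. Each camera call takes 0.05 s, during which the arm holds its last target. There are 200 camera calls.

## Working session

There is one attempt and no reset: what is moved stays moved. The work goes in short steps, Python scripts to look and compute and a tool call to move; the robot and the scene stay as the last step left them, time stands still between calls to the robot, and variables do not carry over. Pictures are saved under pics/ and viewed, about 8 in all and at most 12, crops included, and the job is handed in when it is done.

Besides the shell and the picture viewer there is one more tool, called after ">>>" as name(argument=value, ...), one argument or row to a line, values as JSON. apply_moves: Moves the arm, as the interface text tells. Its arguments: {"type":"object","properties":{"series":{"type":"array","items":{"type":"object","properties":{"x":{"type":"number"},"y":{"type":"number"},"z":{"type":"number"},"wx":{"type":"number"},"wy":{"type":"number"},"wz":{"type":"number"},"fingers":{"type":"number"}}}},"force":{"type":"number"}},"required":["series"]}

```bash
mkdir -p pics; ls
cat > h.py <<'E'
from plant import *
import numpy as np, cv2
from scipy.spatial.transform import Rotation as R
def cam(n):
    m=camera_model(n); return np.array(m["camera_matrix"]),np.array(m["world_from_camera"]),m
def ray(n,u,v):
    K,T,m=cam(n); d=np.linalg.inv(K)@[u,v,1]; d=np.array([d[0],-d[1],-d[2]])
    return T[:3,3],T[:3,:3]@d
def onz(n,u,v,z):
    o,d=ray(n,u,v); return o+d*(z-o[2])/d[2]
def pts(n,D):
    K,T,m=cam(n); v,u=np.mgrid[0:D.shape[0],0:D.shape[1]]
    P=np.stack([(u-K[0,2])/K[0,0]*D,-(v-K[1,2])/K[1,1]*D,-D],-1)
    return P@T[:3,:3].T+T[:3,3]
def grab(n,tag):
    p,D=snapshot(n); cv2.imwrite(f"pics/{tag}.png",p[:,:,::-1]); np.save(f"pics/{tag}.npy",D); return p,D
def rows(dp,rv=(0,0,0)):
    s=get_state(); r=R.from_quat(s["eef_rot"]); return r.inv().apply(dp)/0.8, np.array(rv)/np.pi
E
python3 - <<'E'
from h import *
for n in("scene","top"):
    grab(n,n+"0"); m=camera_model(n); print(m)
s=get_state(); print(s["clock"],s["tool_pos"],s["eef_rot"],s["contact_force"])
print(R.from_quat(s["eef_rot"]).as_matrix())
E
```

```text
pics
{'camera_matrix': array([[473.84880432,   0.        , 317.2321405 ],
       [  0.        , 473.84880432, 198.51804817],
       [  0.        ,   0.        ,   1.        ]]), 'world_from_camera': array([[ 0.40517038, -0.76913921,  0.49422853,  1.33632449],
       [ 0.91411983,  0.34962739, -0.20529399, -0.30803435],
       [-0.01489618,  0.53496315,  0.84474407,  1.33644186],
       [ 0.        ,  0.        ,  0.        ,  1.        ]])}
{'camera_matrix': array([[407.86113138,   0.        , 316.77621266],
       [  0.        , 407.86113138, 200.31671262],
       [  0.        ,   0.        ,   1.        ]]), 'world_from_camera': array([[-1.47729776e-02,  9.89904665e-01, -1.40962805e-01,
         4.16344168e-01],
       [-9.99889330e-01, -1.48730992e-02,  3.43299352e-04,
        -1.79446289e-02],
       [-1.75672015e-03,  1.40952276e-01,  9.90014833e-01,
         1.21639501e+00],
       [ 0.00000000e+00,  0.00000000e+00,  0.00000000e+00,
         1.00000000e+00]])}
0.1 [ 0.19687895 -0.59259557  0.23798849] [ 8.10985544e-01 -5.85065636e-01 -6.78758717e-04 -4.33734693e-04] [-0.49808932  0.25177962  0.05924882]
[[ 3.15395481e-01 -9.48960135e-01 -5.93400487e-04]
 [-9.48958958e-01 -3.15396027e-01  1.49774193e-03]
 [-1.60845354e-03  9.07316695e-05 -9.99998702e-01]]
```

View pics/scene0.png

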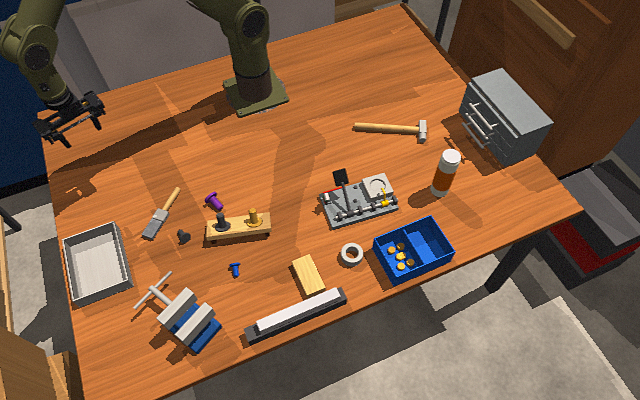

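View pics/top0.png

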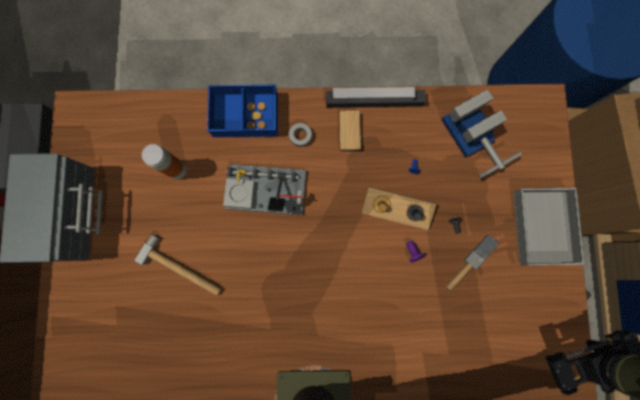

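The scene view shows the fixture around (360,200), the steel pin at (221,222) and the brass pin at (253,216). In the top view the fixture is at (265,190), steel pin (416,212), brass (381,205), and the purple and blue look-alikes lie on the bench. Next I'll measure.

Run:
```python
from h import *
a=cv2.imread("pics/top0.png"); b=cv2.imread("pics/scene0.png")
f=lambda i,x,y,w,h:cv2.resize(i[y:y+h,x:x+w],(400,300),interpolation=cv2.INTER_CUBIC)
# each crop 100x75, x4
c=np.vstack([np.hstack([f(a,215,155,100,75),f(a,355,175,100,75)]),np.hstack([f(b,310,160,100,75),f(b,190,185,100,75)])])
cv2.imwrite("pics/crops.png",c)
D=np.load("pics/top0.npy");P=pts("top",D)
for u,v in[(416,212),(381,205),(238,192),(276,204),(340,130),(350,330),(429,200),(370,200),(400,208)]: print(u,v,P[v,u].round(3))
D=np.load("pics/scene0.npy");P=pts("scene",D)
for u,v in[(221,214),(252,212),(377,185),(340,177),(310,276)]: print(u,v,P[v,u].round(3))
```

```text
416 212 [ 0.541 -0.296  0.077]
381 205 [ 0.561 -0.198  0.086]
238 192 [0.612 0.212 0.036]
276 204 [0.565 0.093 0.111]
340 130 [ 0.799 -0.092  0.027]
350 330 [ 0.211 -0.108  0.001]
429 200 [ 0.585 -0.356  0.   ]
370 200 [ 0.583 -0.174  0.036]
400 208 [ 0.558 -0.26   0.036]
221 214 [ 0.532 -0.296  0.084]
252 212 [ 0.568 -0.207  0.089]
377 185 [0.609 0.209 0.037]
340 177 [0.573 0.089 0.106]
310 276 [ 0.812 -0.12   0.033]
```

View pics/crops.png

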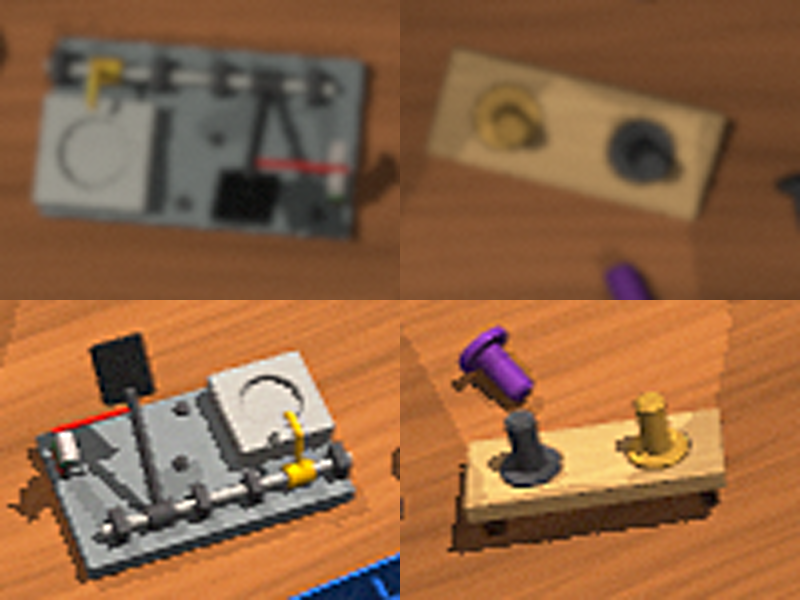

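The crops show: pocket (top px ≈ (238,193)), raised claw on the +y side, paddle up, and the steel pin in the rack's right recess (top px ≈ (416,212)), pillar leaning toward the robot. Next I fit the poses from depth.

```bash
cat > fit.py <<'E'
from h import *
from scipy.optimize import least_squares
for n in("top","scene"):
    D=np.load(f"pics/{n}0.npy");I=cv2.imread(f"pics/{n}0.png").astype(int);P=pts(n,D)
    X,Y,Z=P[...,0],P[...,1],P[...,2]
    # block top
    m=(D>0)&(abs(Z-.042)<.0035)&(abs(X-.61)<.07)&(abs(Y-.212)<.07)&(I.min(-1)>90)
    k,lab,st,_=cv2.connectedComponentsWithStats(m.astype(np.uint8)); 
    m=lab==1+np.argmax(st[1:,4])
    q=(P[m][:,:2]*1000).astype(np.float32); print(n,"block",cv2.minAreaRect(q),m.sum(),np.median(Z[m]))
    mp=(I.max(-1)<50)&(abs(X-.57)<.05)&(abs(Y-.09)<.05)&(Z>.085); q=(P[mp][:,:2]*1000).astype(np.float32)
    print("paddle",cv2.minAreaRect(q),P[mp].mean(0))
    # base footprint
    m=(abs(Z-.018)<.004)&(abs(X-.62)<.12)&(abs(Y-.15)<.16)&(I.max(-1)-I.min(-1)<40); q=(P[m][:,:2]*1000).astype(np.float32)
    print("base",cv2.minAreaRect(q))
    # rack plate: wood, plane
    m=(abs(X-.56)<.09)&(abs(Y+.25)<.13)&(Z>.012)&(Z<.06)&(I[...,2]>I[...,0]+20)
    q=P[m];
    for _ in range(6):
        c=q.mean(0);u,s,vt=np.linalg.svd(q-c,full_matrices=0);nn=vt[2]*np.sign(vt[2][2]);d=(P[m]-c)@nn;q=P[m][abs(d)<.003]
    yaw=np.arctan2(-nn[1],-nn[0]); print("rack n",nn,"tilt",np.arccos(nn[2]),"yaw",yaw,len(q))
    # in-plane rectangle
    ex=np.cross([-np.sin(yaw),np.cos(yaw),0],nn);ey=np.cross(nn,ex)
    ab=np.stack([(q-c)@ex,(q-c)@ey],1); r=cv2.minAreaRect((ab*1000).astype(np.float32));print("rect",r,"ctr",c+ex*r[0][0]/1000+ey*r[0][1]/1000)
    # steel pin pts: above plate plane >12mm near
    g=np.array([.551,-.295]) 
    m=((P-c)@nn>.008)&(abs(X-.545)<.05)&(abs(Y+.295)<.035)&(I.max(-1)<110)
    q=P[m]; h=(q-c)@nn; a=(q-c)@ex;b=(q-c)@ey
    def f(p): return np.hypot(a-p[0],b-p[1])-.012
    s=(h>.008)&(h<.045)
    a,b=a[s],b[s]; sol=least_squares(f,[a.mean(),b.mean()],loss="soft_l1",f_scale=.001).x
    print("pin hmax",h.max(),s.sum(),"axis@plane",c+ex*sol[0]+ey*sol[1],"rel rect",sol*1000-np.array(r[0]),"ex",ex,"ey",ey)
    t=h>.0475; print("top pts",t.sum(),q[t].mean(0) if t.any() else 0)
E
python3 fit.py
```

```text
top block ((608.9592895507812, 211.76356506347656), (81.03301239013672, 80.76538848876953), 84.2026138305664) 464 0.042258287515574366
paddle ((573.5870971679688, 92.74380493164062), (40.49612045288086, 52.268821716308594), 82.72145080566406) [0.56624198 0.09326514 0.10697455]
base ((623.6586303710938, 135.7002410888672), (229.6535186767578, 135.6533966064453), 84.50507354736328)
rack n [-0.33025573  0.09008033  0.93958325] tilt 0.34938548335923125 yaw -0.2662818788836405 1249
rect ((-0.4951515197753906, -1.6191253662109375), (200.38714599609375, 80.82544708251953), 89.83062744140625) ctr [ 0.55706888 -0.25421192  0.03736088]
pin hmax 0.053517639129204764 33 axis@plane [ 0.54362849 -0.30214039  0.03723172] rel rect [ -0.37729697 -49.77607335] ex [ 0.90646855 -0.24724775  0.34232048] ey [ 2.63146184e-01  9.64755972e-01 -1.38777878e-17]
top pts 44 [ 0.5274462  -0.29823575  0.08431033]
scene block ((609.8524169921875, 189.20384216308594), (43.89198684692383, 80.58029174804688), 86.26158905029297) 113 0.040957845355036326
paddle ((572.5296630859375, 90.48936462402344), (39.945919036865234, 44.00331115722656), 86.51038360595703) [0.56990225 0.090127   0.10336351]
base ((627.5411987304688, 131.59185791015625), (228.30775451660156, 137.9555206298828), 84.93643951416016)
rack n [-0.32201487  0.08872913  0.94256754] tilt 0.3405606797780001 yaw -0.2688715068370266 748
rect ((-5.177761077880859, -3.84661865234375), (199.8895263671875, 89.47786712646484), 89.4301986694336) ctr [ 0.55994838 -0.25681393  0.03622207]
pin hmax 0.054126288970400956 65 axis@plane [ 0.54539374 -0.30494105  0.03578015] rel rect [ -1.32303379 -50.26431816] ex [ 0.9087023  -0.25038709  0.33401562] ey [ 2.65643658e-01  9.64071287e-01 -2.77555756e-17]
top pts 19 [ 0.53375876 -0.30119036  0.08468668]
```

```bash
cat >> h.py <<'E'
def plan(p,Rt,N):
    s=get_state(); r=R.from_quat(s["eef_rot"]); w=(r.inv()*Rt).as_rotvec()/N
    M=sum((r*R.from_rotvec(w*k)).as_matrix() for k in range(N))
    v=np.linalg.solve(M,np.array(p)-s["tool_pos"])
    print("N",N,"mm/row",np.linalg.norm(v)*1e3,"deg/row",np.degrees(np.linalg.norm(w)))
    print("row xyz",(v/.8).round(4),"w",(w/np.pi).round(4),"| t",round(s["clock"],2),"open",s["opening"],"F",np.round(s["contact_force"],1))
def rot(yaw,tilt=0):  # tool z along -n, x along -ey
    ey=np.array([-np.sin(yaw),np.cos(yaw),0]); n=np.array([-np.sin(tilt)*np.cos(yaw),-np.sin(tilt)*np.sin(yaw),np.cos(tilt)])
    return R.from_matrix(np.stack([-ey,np.cross(n,ey),-n],1)), n
YR=-.267; RR,NR=rot(YR,.35); S=np.array([.5445,-.3035,.037])
YF=-.098; RF,_=rot(YF); PK=np.array([.609,.211,.036])
E
python3 -c "
from h import *
plan(S+NR*.135,RR,10); plan(S+NR*.135,RR,8)"
```

```text
N 10 mm/row 44.17524237260262 deg/row 3.90677911463706
row xyz [-0.0363 -0.0388  0.015 ] w [0.0108 0.0033 0.0185] | t 0.1 open 1.0029927641103802 F [-0.5  0.3  0.1]
N 8 mm/row 55.21328556769893 deg/row 4.883473893296325
row xyz [-0.045  -0.049   0.0186] w [0.0135 0.0042 0.0231] | t 0.1 open 1.0029927641103802 F [-0.5  0.3  0.1]
```

>>> apply_moves(
  series=[
    {"x": -0.045, "y": -0.049, "z": 0.0186, "wx": 0.0135, "wy": 0.0042, "wz": 0.0231, "fingers": 1},
    {"x": -0.045, "y": -0.049, "z": 0.0186, "wx": 0.0135, "wy": 0.0042, "wz": 0.0231, "fingers": 1},
    {"x": -0.045, "y": -0.049, "z": 0.0186, "wx": 0.0135, "wy": 0.0042, "wz": 0.0231, "fingers": 1},
    {"x": -0.045, "y": -0.049, "z": 0.0186, "wx": 0.0135, "wy": 0.0042, "wz": 0.0231, "fingers": 0.6},
    {"x": -0.045, "y": -0.049, "z": 0.0186, "wx": 0.0135, "wy": 0.0042, "wz": 0.0231, "fingers": 0.6},
    {"x": -0.045, "y": -0.049, "z": 0.0186, "wx": 0.0135, "wy": 0.0042, "wz": 0.0231, "fingers": 0.6},
    {"x": -0.045, "y": -0.049, "z": 0.0186, "wx": 0.0135, "wy": 0.0042, "wz": 0.0231, "fingers": 0.6},
    {"x": -0.045, "y": -0.049, "z": 0.0186, "wx": 0.0135, "wy": 0.0042, "wz": 0.0231, "fingers": 0.6},
  ],
  force=25,
)

```text
clock: 1.1
tool_pos: [0.5079, -0.2918, 0.1627]
eef_rot: [-0.586, 0.792, -0.139, 0.104]
contact_force: [4.1, -5.5, 0.6]
opening: 0.8
```

```bash
python3 -c "
from h import *
plan(S+NR*.135,RR,3); plan(S+NR*.065,RR,4)"
```

```text
N 3 mm/row 2.721514758630792 deg/row 0.5572809633980224
row xyz [ 0.0008  0.0029 -0.0016] w [ 0.     -0.0009 -0.003 ] | t 1.1 open 0.8003717115651707 F [ 4.1 -5.5  0.6]
N 4 mm/row 16.65192878147692 deg/row 0.41796072254851674
row xyz [0.0004 0.0022 0.0207] w [ 0.     -0.0007 -0.0022] | t 1.1 open 0.8003717115651707 F [ 4.1 -5.5  0.6]
```

>>> apply_moves(
  series=[
    {"x": 0.0004, "y": 0.0022, "z": 0.0207, "wy": -0.0007, "wz": -0.0022, "fingers": 0.5},
    {"x": 0.0004, "y": 0.0022, "z": 0.0207, "wy": -0.0007, "wz": -0.0022, "fingers": 0.5},
    {"x": 0.0004, "y": 0.0022, "z": 0.0207, "wy": -0.0007, "wz": -0.0022, "fingers": 0.5},
    {"x": 0.0004, "y": 0.0022, "z": 0.0207, "wy": -0.0007, "wz": -0.0022, "fingers": 0.5},
    {"fingers": 0.5},
    {"fingers": 0.5},
  ],
)

```text
schema error: expected keys x, y, z, wx, wy, wz, fingers
```

Run:
```python
from h import *
s=get_state()
K,T,_=cam("scene")
def proj(p):
    q=T[:3,:3].T@(np.array(p)-T[:3,3]); return K[0,0]*q[0]/-q[2]+K[0,2],K[1,1]*-q[1]/-q[2]+K[1,2]
p,D=grab("scene","s1")
u0,v0,w,h=170,130,130,98
print("tcp px",(np.array(proj(s["tool_pos"]))-[u0,v0])*6, "pin top pred",(np.array(proj(S+NR*.05))-[u0,v0])*6)
cv2.imwrite("pics/s1c.png",cv2.resize(p[v0:v0+h,u0:u0+w,::-1],None,fx=6,fy=6,interpolation=cv2.INTER_CUBIC))
plan(S+NR*.065,RR,2); plan(S+NR*.014,RR,6)
```

```text
tcp px [269.33624807 380.90141051] pin top pred [297.80914723 499.00281943]
N 2 mm/row 33.56364243179226 deg/row 0.5963174418582255
row xyz [0.008  0.008  0.0404] w [-0.0007  0.0004 -0.0032] | t 1.15 open 0.8014033498426282 F [4.2 4.2 0.1]
N 6 mm/row 19.512669540167572 deg/row 0.19877248061940853
row xyz [0.0027 0.0027 0.0241] w [-0.0002  0.0001 -0.0011] | t 1.15 open 0.8014033498426282 F [4.2 4.2 0.1]
```

View pics/s1c.png

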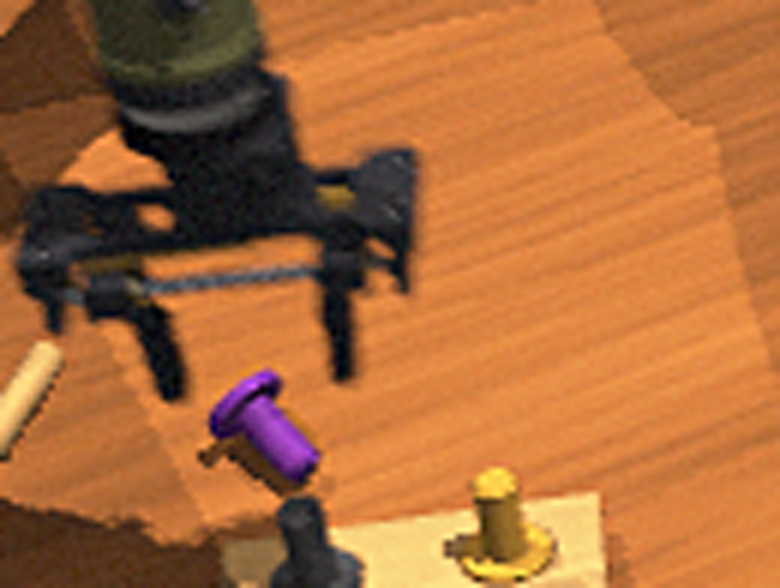

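The gripper, jaws aligned with the rack, sits up-slope-side of the rack; the steel pin's top is at crop (300,510), near the predicted (298,499). All keys are needed in each row.

>>> apply_moves(
  series=[
    {"x": 0.004, "y": 0.004, "z": 0.0202, "wx": -0.0004, "wy": 0.0002, "wz": -0.0016, "fingers": 0.5},
    {"x": 0.004, "y": 0.004, "z": 0.0202, "wx": -0.0004, "wy": 0.0002, "wz": -0.0016, "fingers": 0.5},
    {"x": 0.004, "y": 0.004, "z": 0.0202, "wx": -0.0004, "wy": 0.0002, "wz": -0.0016, "fingers": 0.5},
    {"x": 0.004, "y": 0.004, "z": 0.0202, "wx": -0.0004, "wy": 0.0002, "wz": -0.0016, "fingers": 0.5},
    {"x": 0, "y": 0, "z": 0, "wx": 0, "wy": 0, "wz": 0, "fingers": 0.5},
    {"x": 0, "y": 0, "z": 0, "wx": 0, "wy": 0, "wz": 0, "fingers": 0.5},
  ],
)

```text
clock: 1.9
tool_pos: [0.5304, -0.3029, 0.1106]
eef_rot: [-0.599, 0.784, -0.125, 0.101]
contact_force: [-0.2, -0.1, -0.3]
opening: 0.754
```

Run:
```python
from h import *
s=get_state(); print(s["tool_pos"], S+NR*.065)
a,D=grab("scene","s2"); b,E=grab("top","t2")
f=lambda i,x,y,w,h:cv2.resize(i[y:y+h,x:x+w,::-1],(600,450) if 0 else (400,300),interpolation=cv2.INTER_CUBIC)
cv2.imwrite("pics/c2.png",np.hstack([f(a,170,160,100,75),f(b,365,175,100,75)]))
plan(S+NR*.014,RR,5)
```

```text
[ 0.5304034  -0.30288203  0.11064887] [ 0.52300139 -0.29761946  0.09805923]
N 5 mm/row 12.2991315351049 deg/row 0.3286707737783934
row xyz [-0.0007  0.0029  0.0151] w [ 0.0017  0.0006 -0.    ] | t 2.0 open 0.7520543062392059 F [ 0.   0.7 -0.4]
```

View pics/c2.png

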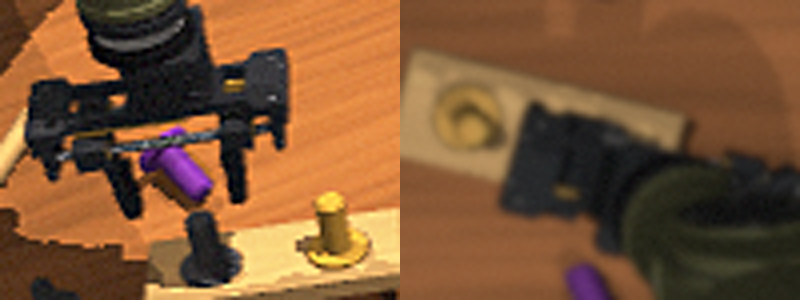

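The fingers straddle the steel pin from above, with brass well clear. I go down, correcting sideways first.

>>> apply_moves(
  series=[
    {"x": -0.002, "y": 0.009, "z": 0.006, "wx": 0.005, "wy": 0.0015, "wz": 0, "fingers": 0.5},
    {"x": -0.001, "y": 0.006, "z": 0.012, "wx": 0.003, "wy": 0.001, "wz": 0, "fingers": 0.5},
    {"x": 0, "y": 0, "z": 0.012, "wx": 0, "wy": 0, "wz": 0, "fingers": 0.5},
    {"x": 0, "y": 0, "z": 0, "wx": 0, "wy": 0, "wz": 0, "fingers": 0.5},
  ],
)

```text
clock: 2.5
tool_pos: [0.5387, -0.3077, 0.0975]
eef_rot: [-0.599, 0.784, -0.123, 0.101]
contact_force: [0.2, -0.3, -0.2]
opening: 0.75
```

```bash
python3 -c "
from h import *
plan(S+NR*.014,RR,4)"
```

```text
N 4 mm/row 11.928241441718974 deg/row 0.4660554088956504
row xyz [-0.0017  0.0049  0.014 ] w [ 0.0024  0.0009 -0.0001] | t 2.5 open 0.7495412881604907 F [ 0.2 -0.3 -0.2]
```

>>> apply_moves(
  series=[
    {"x": 0, "y": 0, "z": 0, "wx": 0, "wy": 0, "wz": 0, "fingers": 0.5},
    {"x": 0, "y": 0, "z": 0, "wx": 0, "wy": 0, "wz": 0, "fingers": 0.5},
    {"x": 0, "y": 0, "z": 0, "wx": 0, "wy": 0, "wz": 0, "fingers": 0.5},
  ],
)

```text
clock: 2.88
tool_pos: [0.5386, -0.3075, 0.0974]
eef_rot: [-0.599, 0.784, -0.123, 0.101]
contact_force: [-0.4, -0.8, 0.1]
opening: 0.752
```

```bash
python3 -c "
from h import *
s=get_state();print(s['tool_pos'],s['q'],s['qd'])
plan(S+NR*.05,RR,1)
plan(S+NR*.014,RR,4)"
```

```text
[ 0.53860866 -0.30754746  0.09737617] [ 0.52236157  0.81371017 -0.05963254  1.99626745 -0.99961885  0.04321085
 -0.3549462 ] [-4.41996933e-04 -1.28897218e-03 -8.28412041e-06 -4.94077828e-04
 -5.70508695e-04  3.48031193e-04 -1.35535703e-03]
N 1 mm/row 19.145797908519228 deg/row 1.8885509857415361
row xyz [-0.0067  0.0201  0.0111] w [ 0.0099  0.0035 -0.0002] | t 2.88 open 0.7524095324682876 F [-0.4 -0.8  0.1]
N 4 mm/row 11.885434352119708 deg/row 0.47213774643538403
row xyz [-0.0016  0.0048  0.014 ] w [ 0.0025  0.0009 -0.0001] | t 2.88 open 0.7524095324682876 F [-0.4 -0.8  0.1]
```

Joint 5 (−1.0) and joint 6 (0.043) are at their limits, so the full 20° outward tilt isn't reachable in this wrist branch. I'll grip with the tool tilted only 0.15 rad: the pin may lie turned in the plane of the pads. Uprighting it then tilts the tool inward 0.20 rad, which the wrist can do easily.

```bash
cat >> h.py <<'E'
RG,NG=rot(YR,.15)
def grasp(lift,h=.034): return S+NR*(h+lift)-NG*.019
E
python3 -c "
from h import *
plan(grasp(.06),RG,4)"
```

```text
N 4 mm/row 6.749034330361779 deg/row 2.425457697172972
row xyz [-0.0017  0.0068 -0.0047] w [-0.0134  0.0009  0.    ] | t 2.88 open 0.7524095324682876 F [-0.4 -0.8  0.1]
```

>>> apply_moves(
  series=[
    {"x": -0.002, "y": 0.007, "z": -0.005, "wx": -0.0134, "wy": 0.001, "wz": 0, "fingers": 0.5},
    {"x": -0.002, "y": 0.007, "z": -0.005, "wx": -0.0134, "wy": 0.001, "wz": 0, "fingers": 0.5},
    {"x": -0.002, "y": 0.007, "z": -0.005, "wx": -0.0134, "wy": 0.001, "wz": 0, "fingers": 0.5},
    {"x": -0.002, "y": 0.007, "z": -0.005, "wx": -0.0134, "wy": 0.001, "wz": 0, "fingers": 0.5},
    {"x": 0, "y": 0, "z": 0, "wx": 0, "wy": 0, "wz": 0, "fingers": 0.5},
  ],
)

```text
clock: 3.5
tool_pos: [0.5145, -0.2937, 0.1081]
eef_rot: [-0.605, 0.793, -0.058, 0.044]
contact_force: [0.6, 0.1, -0.5]
opening: 0.75
```

```bash
python3 -c "
from h import *
print(get_state()['q'].round(3) if hasattr(get_state()['q'],'round') else get_state()['q'])
plan(grasp(.06),RG,2);plan(grasp(.02),RG,4)"
```

```text
[ 0.233  0.832  0.386  1.93  -0.884  0.408 -0.541]
N 2 mm/row 1.5450332021391056 deg/row 0.12665479315731157
row xyz [ 0.001  -0.0012  0.0012] w [ 0.0007 -0.0001 -0.    ] | t 3.5 open 0.750269094865977 F [ 0.6  0.1 -0.5]
N 4 mm/row 10.565691253633977 deg/row 0.06332739657865578
row xyz [ 0.0005 -0.0031  0.0128] w [ 0.0004 -0.     -0.    ] | t 3.5 open 0.750269094865977 F [ 0.6  0.1 -0.5]
```

>>> apply_moves(
  series=[
    {"x": 0.0005, "y": -0.0031, "z": 0.0128, "wx": 0.0004, "wy": 0, "wz": 0, "fingers": 0.5},
    {"x": 0.0005, "y": -0.0031, "z": 0.0128, "wx": 0.0004, "wy": 0, "wz": 0, "fingers": 0.5},
    {"x": 0.0005, "y": -0.0031, "z": 0.0128, "wx": 0.0004, "wy": 0, "wz": 0, "fingers": 0.5},
    {"x": 0.0005, "y": -0.0031, "z": 0.0128, "wx": 0.0004, "wy": 0, "wz": 0, "fingers": 0.5},
  ],
)

```text
clock: 4.0
tool_pos: [0.5297, -0.3002, 0.0662]
eef_rot: [-0.604, 0.793, -0.06, 0.046]
contact_force: [-0.0, 0.1, 0.1]
opening: 0.75
```

```bash
python3 -c "
from h import *
print(get_state()['q'].round(3))
plan(grasp(.0),RG,3)"
```

```text
[ 0.283  0.903  0.3    1.899 -0.916  0.334 -0.517]
N 3 mm/row 5.746844399884867 deg/row 0.062932862636776
row xyz [-0.0003 -0.0016  0.007 ] w [-0.0002  0.0001 -0.0003] | t 4.0 open 0.7504658230093962 F [-0.   0.1  0.1]
```

>>> apply_moves(
  series=[
    {"x": -0.0003, "y": -0.0016, "z": 0.007, "wx": 0, "wy": 0, "wz": 0, "fingers": 0.5},
    {"x": -0.0003, "y": -0.0016, "z": 0.007, "wx": 0, "wy": 0, "wz": 0, "fingers": 0.5},
    {"x": -0.0003, "y": -0.0016, "z": 0.007, "wx": 0, "wy": 0, "wz": 0, "fingers": 0.5},
    {"x": 0, "y": 0, "z": 0, "wx": 0, "wy": 0, "wz": 0, "fingers": 0.5},
  ],
)

```text
clock: 4.5
tool_pos: [0.5362, -0.3013, 0.0479]
eef_rot: [-0.604, 0.794, -0.06, 0.046]
contact_force: [0.8, 0.2, -0.1]
opening: 0.752
```

```bash
python3 -c "
from h import *
print(get_state()['q'].round(3))
plan(grasp(.0),RG,3)"
```

```text
[ 0.297  0.935  0.272  1.881 -0.923  0.31  -0.515]
N 3 mm/row 0.7447603121603144 deg/row 0.0643649932815315
row xyz [-0.     -0.0001 -0.0009] w [-0.0001  0.0001 -0.0003] | t 4.5 open 0.7520449713487729 F [ 0.8  0.2 -0.1]
```

>>> apply_moves(
  series=[
    {"x": 0, "y": 0, "z": 0, "wx": 0, "wy": 0, "wz": 0, "fingers": -1},
    {"x": 0, "y": 0, "z": 0, "wx": 0, "wy": 0, "wz": 0, "fingers": -1},
    {"x": 0, "y": 0, "z": 0, "wx": 0, "wy": 0, "wz": 0, "fingers": -1},
    {"x": 0, "y": 0, "z": 0, "wx": 0, "wy": 0, "wz": 0, "fingers": -1},
    {"x": 0, "y": 0, "z": 0, "wx": 0, "wy": 0, "wz": 0, "fingers": -1},
    {"x": 0, "y": 0, "z": 0, "wx": 0, "wy": 0, "wz": 0, "fingers": -1},
    {"x": 0, "y": 0, "z": 0, "wx": 0, "wy": 0, "wz": 0, "fingers": -1},
  ],
  force=30,
)

```text
clock: 5.38
tool_pos: [0.5364, -0.3013, 0.0487]
eef_rot: [-0.604, 0.793, -0.06, 0.046]
contact_force: [-0.2, 0.5, -0.7]
opening: 0.27
```

```bash
python3 -c "
from h import *
s=get_state();print(s['tool_pos'])
plan(s['tool_pos']+NR*.08,R.from_quat(s['eef_rot']),5)"
```

```text
[ 0.53636314 -0.30130134  0.04869065]
N 5 mm/row 16.0 deg/row 0.0
row xyz [-0.      0.0039 -0.0196] w [0. 0. 0.] | t 5.38 open 0.27005750370757003 F [-0.2  0.5 -0.7]
```

>>> apply_moves(
  series=[
    {"x": 0, "y": 0.0039, "z": -0.0196, "wx": 0, "wy": 0, "wz": 0, "fingers": -1},
    {"x": 0, "y": 0.0039, "z": -0.0196, "wx": 0, "wy": 0, "wz": 0, "fingers": -1},
    {"x": 0, "y": 0.0039, "z": -0.0196, "wx": 0, "wy": 0, "wz": 0, "fingers": -1},
    {"x": 0, "y": 0.0039, "z": -0.0196, "wx": 0, "wy": 0, "wz": 0, "fingers": -1},
    {"x": 0, "y": 0.0039, "z": -0.0196, "wx": 0, "wy": 0, "wz": 0, "fingers": -1},
  ],
)

```text
clock: 6.0
tool_pos: [0.5075, -0.2933, 0.1287]
eef_rot: [-0.604, 0.794, -0.059, 0.046]
contact_force: [0.1, -0.5, -1.7]
opening: 0.272
```

```bash
cat >> h.py <<'E'
RP,NP_=rot(YF,-.20)
def place(up,pk=None): # pin foot 'up' above pocket floor; grasp point 40mm above foot
    pk=PK if pk is None else pk; return pk+np.array([0,0,.040+up])-NP_*.019
E
python3 -c "
from h import *
s=get_state();print(s['tool_pos'],s['q'].round(2),s['contact_force'])
plan(place(.09),RP,12);plan(place(.09),RP,14)"
```

```text
[ 0.50752981 -0.29327929  0.12868608] [ 0.23  0.79  0.4   1.94 -0.85  0.43 -0.57] [ 0.0575579  -0.5382347  -1.74971542]
N 12 mm/row 42.907882992677116 deg/row 1.864282497421024
row xyz [-0.0536  0.     -0.0022] w [-0.0093  0.0002 -0.0046] | t 6.0 open 0.2719926199840226 F [ 0.1 -0.5 -1.7]
N 14 mm/row 36.77825641060361 deg/row 1.5979564263608774
row xyz [-0.0459 -0.     -0.0019] w [-0.008   0.0001 -0.0039] | t 6.0 open 0.2719926199840226 F [ 0.1 -0.5 -1.7]
```

```bash
python3 -c "
from h import *
plan(place(.14),RP,14)"
```

```text
N 14 mm/row 37.065480139182625 deg/row 1.5979564263608774
row xyz [-0.0459  0.     -0.0063] w [-0.008   0.0001 -0.0039] | t 6.0 open 0.2719926199840226 F [ 0.1 -0.5 -1.7]
```

Two calls of 7 rows, climbing more in the first.

>>> apply_moves(
  series=[
    {"x": -0.0459, "y": 0, "z": -0.02, "wx": -0.008, "wy": 0, "wz": -0.004, "fingers": -1},
    {"x": -0.0459, "y": 0, "z": -0.02, "wx": -0.008, "wy": 0, "wz": -0.004, "fingers": -1},
    {"x": -0.0459, "y": 0, "z": -0.015, "wx": -0.008, "wy": 0, "wz": -0.004, "fingers": -1},
    {"x": -0.0459, "y": 0, "z": -0.01, "wx": -0.008, "wy": 0, "wz": -0.004, "fingers": -1},
    {"x": -0.0459, "y": 0, "z": -0.01, "wx": -0.008, "wy": 0, "wz": -0.004, "fingers": -1},
    {"x": -0.0459, "y": 0, "z": -0.005, "wx": -0.008, "wy": 0, "wz": -0.004, "fingers": -1},
    {"x": -0.0459, "y": 0, "z": 0, "wx": -0.008, "wy": 0, "wz": -0.004, "fingers": -1},
  ],
)

```text
clock: 6.88
tool_pos: [0.56, -0.0386, 0.2012]
eef_rot: [-0.637, 0.771, 0.008, -0.01]
contact_force: [-0.4, 0.6, -1.6]
opening: 0.27
```

```bash
python3 -c "
from h import *
print(get_state()['q'].round(2))
plan(place(.14),RP,7)"
```

```text
[-0.4   0.77  0.71  1.8  -0.65  0.84 -1.13]
N 7 mm/row 36.30566642479295 deg/row 1.6186428046912373
row xyz [-0.0454 -0.0013  0.0003] w [-0.0079  0.0002 -0.0042] | t 6.88 open 0.2701869272764154 F [-0.4  0.6 -1.6]
```

>>> apply_moves(
  series=[
    {"x": -0.0454, "y": -0.0013, "z": 0, "wx": -0.008, "wy": 0, "wz": -0.004, "fingers": -1},
    {"x": -0.0454, "y": -0.0013, "z": 0, "wx": -0.008, "wy": 0, "wz": -0.004, "fingers": -1},
    {"x": -0.0454, "y": -0.0013, "z": 0, "wx": -0.008, "wy": 0, "wz": -0.004, "fingers": -1},
    {"x": -0.0454, "y": -0.0013, "z": 0, "wx": -0.008, "wy": 0, "wz": -0.004, "fingers": -1},
    {"x": -0.0454, "y": -0.0013, "z": 0, "wx": -0.008, "wy": 0, "wz": -0.004, "fingers": -1},
    {"x": -0.0454, "y": -0.0013, "z": 0, "wx": -0.008, "wy": 0, "wz": -0.004, "fingers": -1},
    {"x": -0.0454, "y": -0.0013, "z": 0, "wx": -0.008, "wy": 0, "wz": -0.004, "fingers": -1},
    {"x": 0, "y": 0, "z": 0, "wx": 0, "wy": 0, "wz": 0, "fingers": -1},
  ],
)

```text
clock: 7.88
tool_pos: [0.604, 0.2248, 0.2052]
eef_rot: [-0.67, 0.736, 0.077, -0.067]
contact_force: [-0.8, -0.5, -1.9]
opening: 0.269
```

```bash
python3 -c "
from h import *
print(get_state()['q'].round(2))
plan(place(.14),RP,2);plan(place(.04),RP,7)"
```

```text
[-0.68  0.94  0.69  1.36 -0.64  1.27 -1.55]
N 2 mm/row 7.7955869521217265 deg/row 0.22345507032771766
row xyz [ 0.0083 -0.0025  0.0044] w [0.0007 0.0007 0.0007] | t 7.88 open 0.26948127522075443 F [-0.8 -0.5 -1.9]
N 7 mm/row 15.518859497831105 deg/row 0.06384430580791932
row xyz [ 0.0024 -0.0043  0.0188] w [0.0002 0.0002 0.0002] | t 7.88 open 0.26948127522075443 F [-0.8 -0.5 -1.9]
```

>>> apply_moves(
  series=[
    {"x": 0.008, "y": -0.0043, "z": 0.006, "wx": 0.0006, "wy": 0.0006, "wz": 0.0006, "fingers": -1},
    {"x": 0.006, "y": -0.0043, "z": 0.015, "wx": 0.0006, "wy": 0.0006, "wz": 0.0006, "fingers": -1},
    {"x": 0.003, "y": -0.0043, "z": 0.02, "wx": 0, "wy": 0, "wz": 0, "fingers": -1},
    {"x": 0, "y": -0.0043, "z": 0.02, "wx": 0, "wy": 0, "wz": 0, "fingers": -1},
    {"x": 0, "y": -0.0043, "z": 0.02, "wx": 0, "wy": 0, "wz": 0, "fingers": -1},
    {"x": 0, "y": -0.0043, "z": 0.02, "wx": 0, "wy": 0, "wz": 0, "fingers": -1},
    {"x": 0, "y": 0, "z": 0, "wx": 0, "wy": 0, "wz": 0, "fingers": -1},
  ],
)

```text
clock: 8.75
tool_pos: [0.6052, 0.2048, 0.1155]
eef_rot: [-0.666, 0.739, 0.074, -0.069]
contact_force: [0.7, -0.3, -0.1]
opening: 0.273
```

Run:
```python
from h import *
s=get_state()
print(s['q'].round(2),s['tool_pos'])
plan(place(.04),RP,2)
a,D=grab("scene","s3"); b,E=grab("top","t3")
f=lambda i,x,y:cv2.resize(i[y:y+75,x:x+100,::-1],(400,300),interpolation=cv2.INTER_CUBIC)
cv2.imwrite("pics/c3.png",np.hstack([f(a,320,130),f(b,195,155)]))
```

```text
[-0.65  1.04  0.65  1.44 -0.69  1.11 -1.48] [0.60521822 0.20477823 0.11553173]
N 2 mm/row 9.656279615903552 deg/row 0.23643335794753664
row xyz [-0.0041 -0.0019  0.0112] w [ 0.0005 -0.0004 -0.0011] | t 8.75 open 0.2726030398473069 F [ 0.7 -0.3 -0.1]
```

View pics/c3.png

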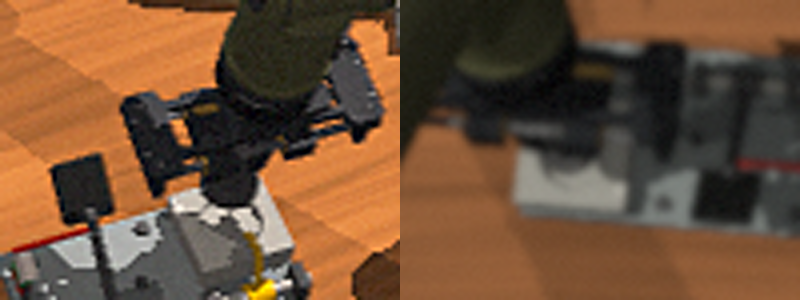

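The pin hangs above the block (scene crop (232,185)), claw clear in front of it. Next I measure its axis against the tool using depth.

```bash
cat > pin.py <<'E'
from h import *
from scipy.optimize import least_squares
import sys
def pinfit(tag,z0):
    D=np.load(f"pics/{tag}.npy");I=cv2.imread(f"pics/{tag}.png").astype(int);P=pts("scene",D);s=get_state()
    g=np.array(s["tool_pos"])+R.from_quat(s["eef_rot"]).apply([0,0,-.019])
    Y=R.from_euler("z",YF); L=Y.inv().apply(P.reshape(-1,3)-g).reshape(P.shape)
    m=(D>0)&(abs(L[...,0])<.04)&(abs(L[...,1])<.03)&(L[...,2]<.02)&(P[...,2]>z0)&(I.max(-1)<75)
    q=L[m]; print("grasp",g.round(4),"n",len(q))
    for z in np.arange(-.06,.0,.004):
        k=(q[:,2]>=z)&(q[:,2]<z+.004)
        if k.any(): print(round(z,3),k.sum(),"x",q[k,0].min().round(4),q[k,0].max().round(4),"y",q[k,1].min().round(4),q[k,1].max().round(4))
    return q,m
if __name__=="__main__":
    q,m=pinfit(sys.argv[1],float(sys.argv[2]))
    v,u=np.nonzero(m); print(u.min(),u.max(),v.min(),v.max())
E
python3 pin.py s3 .055
```

```text
grasp [0.6102 0.2044 0.1359] n 125
-0.048 1 x 0.0211 0.0211 y 0.0034 0.0034
-0.044 6 x 0.0085 0.0198 y -0.0225 -0.001
-0.04 20 x -0.001 0.0232 y -0.0242 0.0177
-0.036 36 x -0.0087 0.0237 y -0.0257 0.0147
-0.032 10 x 0.0018 0.0241 y -0.0243 0.0091
-0.028 10 x 0.0059 0.015 y -0.0132 0.0093
-0.024 5 x 0.0054 0.0118 y -0.0196 0.0173
-0.02 7 x -0.003 0.0125 y -0.0272 0.0199
-0.016 5 x 0.0015 0.0118 y -0.0093 0.0117
-0.012 5 x 0.0068 0.0135 y -0.028 0.0141
-0.008 2 x 0.0076 0.0105 y 0.0116 0.017
-0.004 6 x 0.0089 0.0135 y -0.0012 0.017
370 387 165 181
```

Run:
```python
from pin import *
q,m=pinfit("s3",.055)
k=(q[:,2]>-.041)&(q[:,2]<-.034); r=np.hypot(q[k,0],q[k,1]); p=q[k][r>.017]
sol=least_squares(lambda c:np.hypot(p[:,0]-c[0],p[:,1]-c[1])-.0237,[0,0],loss="soft_l1",f_scale=.001); print("flange c (fixture axes, rel grasp)",sol.x,len(p),np.abs(sol.fun).mean())
Y=R.from_euler("z",YF)
for n in("scene","top"):
    D=np.load(f"pics/{n}0.npy");I=cv2.imread(f"pics/{n}0.png").astype(int);P=pts(n,D)
    L=Y.inv().apply(P.reshape(-1,3)-PK).reshape(P.shape)
    sat=I.max(-1)-I.min(-1)
    a=(abs(L[...,2]-.006)<.003)&(np.abs(L[...,:2]).max(-1)<.05)&(sat<45)
    A=L[a]
    for ax,o in((0,1),(1,0)):
        e=[];f=[]
        for t in np.arange(-.03,.031,.006):
            s=A[abs(A[:,o]-t)<.003,ax]; e.append(s.min());f.append(s.max())
        print(n,"xy"[ax],"edges",np.median(e),np.median(f),"mid",(np.median(e)+np.median(f))/2, "slope",np.polyfit(np.arange(11),e,1)[0]/.006,np.polyfit(np.arange(11),f,1)[0]/.006)
    # pocket floor
    b=(L[...,2]<.003)&(L[...,2]>-.004)&(np.hypot(L[...,0],L[...,1])<.03)
    B=L[b]; print("floor n",b.sum(),B.min(0),B.max(0), cv2.minEnclosingCircle((B[:,:2]*1000).astype(np.float32)))
```

```text
grasp [0.6102 0.2044 0.1359] n 125
-0.048 1 x 0.0211 0.0211 y 0.0034 0.0034
-0.044 6 x 0.0085 0.0198 y -0.0225 -0.001
-0.04 20 x -0.001 0.0232 y -0.0242 0.0177
-0.036 36 x -0.0087 0.0237 y -0.0257 0.0147
-0.032 10 x 0.0018 0.0241 y -0.0243 0.0091
-0.028 10 x 0.0059 0.015 y -0.0132 0.0093
-0.024 5 x 0.0054 0.0118 y -0.0196 0.0173
-0.02 7 x -0.003 0.0125 y -0.0272 0.0199
-0.016 5 x 0.0015 0.0118 y -0.0093 0.0117
-0.012 5 x 0.0068 0.0135 y -0.028 0.0141
-0.008 2 x 0.0076 0.0105 y 0.0116 0.017
-0.004 6 x 0.0089 0.0135 y -0.0012 0.017
flange c (fixture axes, rel grasp) [-0.0030396  -0.00110847] 23 0.0022964974966996096
scene x edges -0.03374392774760174 0.04055630881285238 mid 0.0034061905326253222 slope -0.09076554634913317 -0.1340951284750969
scene y edges -0.039832834229032756 0.033752207045375224 mid -0.003040313591828766 slope 0.07708697426151288 0.02055574210241646
floor n 122 [-0.02928789 -0.02758522 -0.00392695] [0.02681483 0.02689914 0.00273453] ((-0.24543580412864685, -0.1962386667728424), 29.21561050415039)
top x edges -0.03948604849897099 0.03904419897386119 mid -0.00022092476255490198 slope 0.009753059609505822 0.04917170799865364
top y edges -0.038540593459686745 0.039307825202927395 mid 0.00038361587162032487 slope -0.0030092397994705327 -0.0060605347926708155
floor n 200 [-0.0237278  -0.024909   -0.00388457] [0.02460698 0.0249503  0.00296835] ((-0.7526791095733643, 0.5322158932685852), 26.22751235961914)
```

Both views agree on the pocket within ~0.5 mm of PK (block edges at ±40 mm). I lower to just above the block before the fine alignment.

>>> apply_moves(
  series=[
    {"x": -0.007, "y": -0.002, "z": 0.003, "wx": 0.0005, "wy": -0.0005, "wz": -0.001, "fingers": -1},
    {"x": -0.004, "y": -0.003, "z": 0.008, "wx": 0.0005, "wy": -0.0005, "wz": -0.001, "fingers": -1},
    {"x": 0, "y": -0.002, "z": 0.01, "wx": 0, "wy": 0, "wz": 0, "fingers": -1},
    {"x": 0, "y": 0, "z": 0, "wx": 0, "wy": 0, "wz": 0, "fingers": -1},
  ],
)

```text
clock: 9.35
tool_pos: [0.6108, 0.2147, 0.1]
eef_rot: [-0.669, 0.737, 0.073, -0.064]
contact_force: [-0.3, -0.4, -0.8]
opening: 0.269
```

Run:
```python
from h import *
s=get_state();print(s['tool_pos'])
plan(place(.04),RP,1); plan(place(.012),RP,4)
```

```text
[0.61081916 0.21470962 0.10000823]
N 1 mm/row 7.011489382412027 deg/row 0.38994239746206577
row xyz [0.0048 0.0058 0.0045] w [-0.0019  0.0009  0.0004] | t 9.35 open 0.26924487766225985 F [-0.3 -0.4 -0.8]
N 4 mm/row 7.827899048634089 deg/row 0.09748559936551644
row xyz [ 0.0012 -0.0003  0.0097] w [-0.0005  0.0002  0.0001] | t 9.35 open 0.26924487766225985 F [-0.3 -0.4 -0.8]
```

>>> apply_moves(
  series=[
    {"x": 0.003, "y": 0.004, "z": 0.004, "wx": -0.002, "wy": 0.001, "wz": 0, "fingers": -1},
    {"x": 0, "y": 0, "z": 0.009, "wx": 0, "wy": 0, "wz": 0, "fingers": -1},
    {"x": 0, "y": -0.0025, "z": 0.009, "wx": 0, "wy": 0, "wz": 0, "fingers": -1},
    {"x": 0, "y": -0.002, "z": 0.007, "wx": 0, "wy": 0, "wz": 0, "fingers": -1},
    {"x": 0, "y": 0, "z": 0, "wx": 0, "wy": 0, "wz": 0, "fingers": -1},
    {"x": 0, "y": 0, "z": 0, "wx": 0, "wy": 0, "wz": 0, "fingers": -1},
  ],
)

```text
clock: 10.1
tool_pos: [0.6061, 0.2121, 0.0754]
eef_rot: [-0.669, 0.737, 0.074, -0.068]
contact_force: [0.1, 0.5, -1.8]
opening: 0.27
```

Run:
```python
from h import *
s=get_state();print(s['tool_pos'],s['qd'].round(3))
plan(place(.012),RP,1)
a,D=grab("scene","s4")
x,y=345,155
cv2.imwrite("pics/c4.png",cv2.resize(a[y:y+45,x:x+60,::-1],(600,450),interpolation=cv2.INTER_CUBIC))
```

```text
[0.60606502 0.21208849 0.07543686] [ 0.001  0.005 -0.     0.001 -0.001  0.002 -0.001]
N 1 mm/row 6.155741030705961 deg/row 0.08316897969008068
row xyz [ 0.001  -0.0006  0.0076] w [ 0.0002 -0.0003  0.0002] | t 10.1 open 0.2704820727883123 F [ 0.1  0.5 -1.8]
```

View pics/c4.png

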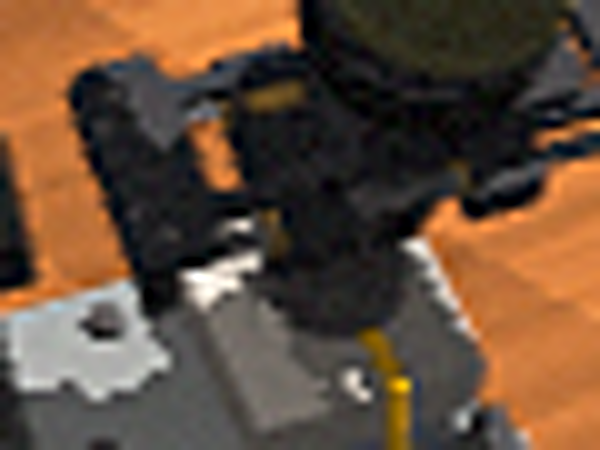

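The flange (crop centre col ≈334, bottom edge row ≈333) sits over the pocket, with the claw just in front. I compare this with the rim predicted from the tool pose.

Run:
```python
from h import *
K,T,_=cam("scene")
def proj(p):
    q=(np.atleast_2d(p)-T[:3,3])@T[:3,:3]; return np.stack([K[0,0]*q[:,0]/-q[:,2]+K[0,2],-K[1,1]*q[:,1]/-q[:,2]+K[1,2]],1)
s=get_state(); g=np.array(s["tool_pos"])+R.from_quat(s["eef_rot"]).apply([0,0,-.019]); print(g)
t=np.linspace(0,2*np.pi,90); c=np.stack([.024*np.cos(t),.024*np.sin(t),0*t],1)
for z in(-.042,-.040,-.032):
    e=(proj(g+[0,0,z]+c)-[345,155]+.5)*10-.5; print(z,"cols",e[:,0].min(),e[:,0].max(),"rows",e[:,1].min(),e[:,1].max(),"bottom at",e[e[:,1].argmax()])
J=proj(np.array([g,g+[.001,0,0],g+[0,.001,0],g+[0,0,.001]]));print("px*10 per mm x,y,z",((J[1:]-J[0])*10).round(2))
I=cv2.imread("pics/s4.png").max(2)[175:192,368:392];print(I)
```

```text
[0.60979642 0.21176076 0.0940612 ]
-0.042 cols 264.13083433610905 411.3629317706848 rows 216.31050445426877 337.50290518829456 bottom at [342.32482955 337.50290519]
-0.04 cols 264.6253788128088 412.01903541696265 rows 212.8229081201202 334.09034872155087 bottom at [342.90984409 334.09034872]
-0.032 cols 266.6143840266086 414.6578384246284 rows 198.7967442282631 320.3647310138369 bottom at [345.26282669 320.36473101]
px*10 per mm x,y,z [[ 1.47  2.33]
 [ 2.77 -1.06]
 [ 0.3  -1.81]]
[[ 22  23  16  12  21  23  30  19  28  20  20  24  45  50  55  50  60  53
   19  23  88 214 228  16]
 [  7  21  64  74 107  15  24  21  30  24  29  31  25  49  42  20  20   9
   23  47 165 245 223  94]
 [180 236  85  67  89  27  26  25  25  32  27  23  29  28  35  22  18   3
   22 142 255 240 239 229]
 [ 36  57  57  63  75  51  18  26  29  25  28  26  27  34  26  10  11   9
   79 174 199 198 229 232]
 [ 42  32  39  57  60  60  24  30  32  25  19  19  13  38  20  25  30 133
  240 216 191 186 181 180]
 [ 89 144 167  62  46  36  21  20  20  27  22  29  21  37  39  37  32  52
  140 221 192 165 164 162]
 [227 238
[... 402 characters left out ...]
10  93 116  29  30  28  36  36  45  33  40  38  38  42  36  44  74
   82  81  65 126 219 196]
 [115 107 103 126 118  71  31  33  39  44  41  34  38  42  38  45  54  84
   83  82  76  62 124 207]
 [116 108  99 118 112  77  37  24  34  29  33  36  32  30  42  62  89  75
   78  79  77  73 131 224]
 [116 118 111 113 124 117  79  68  52  42  44  41  49  99 130  99  73  81
   85  81  82  76  73 125]
 [114 117 113 111 112 109  76  76  87  82  85  87  88 104 130 128  79  79
   82  82  82  79  76  70]
 [117 116 113 118 119 105  77  75  87  81  83  83  81  85  99 128  89  84
   79  79  78  86  78  77]
 [125 119 120 115 119 115 107  79  79  88  74  66  70  67  85 127 114  75
   77  82  77  83  82  77]]
```

```bash
cat >> h.py <<'E'
def gp():
    s=get_state(); g=np.array(s["tool_pos"])+R.from_quat(s["eef_rot"]).apply([0,0,-.019]); print("foot",(g-[0,0,.041]).round(4),"F",np.round(s["contact_force"],1),"open",round(s["opening"],3),"t",round(s["clock"],2)); return g
E
python3 -c "
from h import *
gp(); plan(place(.004,np.array([.6098,.2124,.036])),RP,4)"
```

```text
foot [0.6098 0.2118 0.0531] F [ 0.4  0.5 -1.2] open 0.271 t 10.15
N 4 mm/row 3.5199081055873664 deg/row 0.020599329468335637
row xyz [-0.0002 -0.0009  0.0043] w [ 0.0001 -0.0001  0.    ] | t 10.15 open 0.27057684239779606 F [ 0.4  0.5 -1.2]
```

>>> apply_moves(
  series=[
    {"x": -0.0005, "y": -0.0009, "z": 0.0043, "wx": 0, "wy": 0, "wz": 0, "fingers": -1},
    {"x": -0.0002, "y": -0.0009, "z": 0.0043, "wx": 0, "wy": 0, "wz": 0, "fingers": -1},
    {"x": 0, "y": -0.0009, "z": 0.0043, "wx": 0, "wy": 0, "wz": 0, "fingers": -1},
    {"x": 0, "y": 0, "z": 0, "wx": 0, "wy": 0, "wz": 0, "fingers": -1},
  ],
)

```text
clock: 10.65
tool_pos: [0.6063, 0.2128, 0.0645]
eef_rot: [-0.669, 0.737, 0.074, -0.067]
contact_force: [0.5, -0.2, -1.3]
opening: 0.27
```

```bash
python3 -c "
from h import *
gp(); plan(place(.00,np.array([.6098,.2124,.036])),RP,4)"
```

```text
foot [0.6101 0.2125 0.0421] F [ 0.5 -0.2 -1.3] open 0.27 t 10.65
N 4 mm/row 1.7712784732213294 deg/row 0.016553603503203455
row xyz [ 0.     -0.0004  0.0022] w [ 0.     -0.0001  0.0001] | t 10.65 open 0.2698262176042273 F [ 0.5 -0.2 -1.3]
```

>>> apply_moves(
  series=[
    {"x": 0, "y": -0.0006, "z": 0.0028, "wx": 0, "wy": 0, "wz": 0, "fingers": -1},
    {"x": 0, "y": -0.0006, "z": 0.0028, "wx": 0, "wy": 0, "wz": 0, "fingers": -1},
  ],
)

```text
clock: 10.9
tool_pos: [0.6066, 0.2128, 0.0598]
eef_rot: [-0.669, 0.737, 0.074, -0.067]
contact_force: [-0.1, 0.4, -2.1]
opening: 0.268
```

```bash
python3 -c "
from h import *
gp()"
```

```text
foot [0.6103 0.2124 0.0374] F [-0.1  0.4 -2.1] open 0.268 t 10.9
```

>>> apply_moves(
  series=[
    {"x": 0, "y": -0.0005, "z": 0.0022, "wx": 0, "wy": 0, "wz": 0, "fingers": -1},
    {"x": 0, "y": -0.0005, "z": 0.0022, "wx": 0, "wy": 0, "wz": 0, "fingers": -1},
  ],
)

```text
clock: 11.15
tool_pos: [0.6067, 0.2128, 0.0559]
eef_rot: [-0.669, 0.737, 0.074, -0.067]
contact_force: [1.0, -1.0, 0.5]
opening: 0.27
```

```bash
python3 -c "
from h import *
gp()"
```

```text
foot [0.6104 0.2124 0.0335] F [ 1.  -1.   0.5] open 0.27 t 11.15
```

>>> apply_moves(
  series=[
    {"x": 0, "y": -0.0005, "z": 0.0025, "wx": 0, "wy": 0, "wz": 0, "fingers": -1},
    {"x": 0, "y": -0.0005, "z": 0.0025, "wx": 0, "wy": 0, "wz": 0, "fingers": -1},
  ],
)

```text
clock: 11.4
tool_pos: [0.6066, 0.2128, 0.0558]
eef_rot: [-0.669, 0.737, 0.075, -0.067]
contact_force: [-3.7, -0.2, 12.4]
opening: 0.269
```

Run:
```python
from pin import *
gp(); grab("scene","s5"); q,m=pinfit("s5",.03)
```

```text
foot [0.6104 0.2124 0.0334] F [-3.7 -0.2 12.4] open 0.269 t 11.4
grasp [0.6104 0.2124 0.0744] n 116
-0.048 3 x 0.0001 0.0396 y -0.0248 0.0298
-0.044 1 x 0.0378 0.0378 y -0.0013 -0.0013
-0.04 18 x -0.0025 0.0242 y -0.0251 0.0241
-0.036 30 x -0.005 0.0248 y -0.0257 0.0259
-0.032 29 x -0.0058 0.0252 y -0.0237 0.0262
-0.028 3 x 0.0072 0.0137 y -0.0255 0.004
-0.024 3 x 0.0073 0.0128 y -0.0121 -0.0005
-0.02 5 x 0.0069 0.0142 y -0.005 0.0182
-0.016 4 x 0.0077 0.014 y -0.0272 0.0116
-0.012 6 x 0.0078 0.0328 y -0.0004 0.0207
-0.008 6 x -0.0075 0.0118 y -0.0285 0.0203
-0.004 3 x 0.0081 0.0111 y 0.0016 0.0205
```

Firm stop with 12 N and flange top near 44 mm: seated. I unload and release.

>>> apply_moves(
  series=[
    {"x": 0, "y": 0, "z": 0, "wx": 0, "wy": 0, "wz": 0, "fingers": -1},
    {"x": 0, "y": 0, "z": 0, "wx": 0, "wy": 0, "wz": 0, "fingers": 0},
    {"x": 0, "y": 0, "z": 0, "wx": 0, "wy": 0, "wz": 0, "fingers": 0},
    {"x": 0, "y": 0, "z": 0, "wx": 0, "wy": 0, "wz": 0, "fingers": 0},
  ],
  force=10,
)

```text
clock: 11.95
tool_pos: [0.6072, 0.2128, 0.0562]
eef_rot: [-0.669, 0.737, 0.074, -0.066]
contact_force: [-0.3, 0.1, 0.1]
opening: 0.499
```

Run:
```python
from h import *
gp(); s=get_state(); plan(s["tool_pos"]+[0,0,.15],R.from_quat(s["eef_rot"]),6)
```

```text
foot [0.611  0.2124 0.0339] F [-0.3  0.1  0.1] open 0.499 t 11.95
N 6 mm/row 24.999999999999993 deg/row 0.0
row xyz [-0.      0.0062 -0.0306] w [0. 0. 0.] | t 11.95 open 0.49940023486868446 F [-0.3  0.1  0.1]
```

>>> apply_moves(
  series=[
    {"x": 0, "y": 0.003, "z": -0.015, "wx": 0, "wy": 0, "wz": 0, "fingers": 0},
    {"x": 0, "y": 0.006, "z": -0.03, "wx": 0, "wy": 0, "wz": 0, "fingers": 0},
    {"x": 0, "y": 0.006, "z": -0.03, "wx": 0, "wy": 0, "wz": 0, "fingers": 0},
    {"x": 0, "y": 0.006, "z": -0.03, "wx": 0, "wy": 0, "wz": 0, "fingers": 0},
    {"x": 0, "y": 0.01, "z": -0.03, "wx": 0, "wy": 0, "wz": 0, "fingers": 0},
    {"x": 0, "y": 0.04, "z": -0.02, "wx": 0, "wy": 0, "wz": 0, "fingers": 0},
    {"x": 0, "y": 0.05, "z": 0, "wx": 0, "wy": 0, "wz": 0, "fingers": 0},
    {"x": 0, "y": 0.05, "z": 0, "wx": 0, "wy": 0, "wz": 0, "fingers": -1},
  ],
)

```text
clock: 12.95
tool_pos: [0.5008, 0.2212, 0.2207]
eef_rot: [-0.668, 0.738, 0.07, -0.061]
contact_force: [0.7, 0.5, -0.6]
opening: 0.413
```

Run:
```python
from h import *
gp()
a,D=grab("scene","s6"); b,E=grab("top","t6")
f=lambda i,x,y:cv2.resize(i[y:y+75,x:x+100,::-1],(400,300),interpolation=cv2.INTER_CUBIC)
cv2.imwrite("pics/c6.png",np.hstack([f(a,310,150),f(b,215,155)]))
P=pts("scene",D);L=R.from_euler("z",YF).inv().apply(P.reshape(-1,3)-PK).reshape(P.shape);I=a.astype(int)
m=(D>0)&(np.hypot(L[...,0],L[...,1])<.03)&(I.max(-1)<110)&(L[...,2]>.003)
q=L[m]
for z in np.arange(0,.064,.004):
    k=(q[:,2]>=z)&(q[:,2]<z+.004)
    if k.any(): print(round(z,3),k.sum(),q[k].min(0)[:2].round(4),q[k].max(0)[:2].round(4),q[k].mean(0)[:2].round(4))
```

```text
foot [0.5042 0.2207 0.1983] F [ 0.7  0.5 -0.6] open 0.413 t 12.95
0.0 8 [-0.0119 -0.0219] [0.0238 0.0155] [ 0.0108 -0.004 ]
0.004 36 [-0.0208 -0.0241] [0.0268 0.0188] [ 0.0085 -0.0064]
0.008 20 [-0.0201 -0.0232] [0.0258 0.0183] [ 0.0103 -0.005 ]
0.012 7 [-0.0085 -0.0174] [0.0167 0.0061] [ 0.0096 -0.0041]
0.016 6 [-0.002  -0.0116] [0.0132 0.0054] [ 0.007  -0.0054]
0.02 4 [ 0.0095 -0.008 ] [0.0155 0.0052] [ 0.0128 -0.0033]
0.024 6 [-0.0019 -0.0111] [0.0141 0.0088] [ 0.0094 -0.0036]
0.028 7 [-0.0033 -0.0104] [0.0118 0.0051] [ 0.0063 -0.0064]
0.032 5 [ 0.0107 -0.0071] [0.016  0.0078] [ 0.0125 -0.0013]
0.036 4 [ 0.0085 -0.0092] [0.0133 0.0071] [ 0.0113 -0.    ]
0.04 5 [ 0.0032 -0.0116] [ 0.0155 -0.0038] [ 0.0088 -0.0083]
0.044 4 [ 0.0082 -0.0083] [ 0.0134 -0.0017] [ 0.0113 -0.005 ]
0.048 10 [-0.0017 -0.012 ] [0.0162 0.0074] [ 0.0067 -0.0031]
0.052 13 [-0.0034 -0.0104] [0.0166 0.0083] [ 0.0048 -0.0007]
0.056 7 [ 0.0008 -0.0113] [0.0143 0.0055] [ 0.0068 -0.0035]
```

View pics/c6.png

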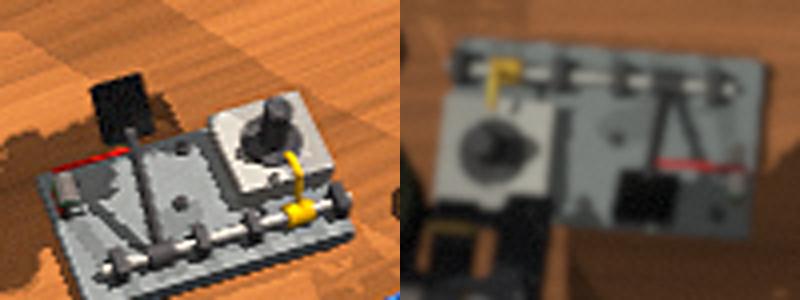

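The pin stands upright in the pocket (top ≈56 mm above the floor; flange edges ±24 mm around the centre), lever up. Next the paddle: keep the 0.20 rad tilt, which matches the paddle's face in mid-band.

```bash
cat >> h.py <<'E'
YFR=R.from_euler("z",YF); O=PK-YFR.apply([0,.065,.036])
def pad(q,off=0):
    a=.70-q; return O+YFR.apply([.064-.120*np.cos(a)+off*np.sin(a),-.055,.0265+.120*np.sin(a)+off*np.cos(a)])
def lev():
    z=get_state()["tool_pos"][2]; print("q est",.70-np.arcsin(np.clip((z-.0265)/.12,-1,1)))
E
python3 - <<'E'
from h import *
print(pad(0),pad(.52)); gp()
plan(pad(0)+[0,0,.03],RP,4)
for n in("top","scene"):
    D=np.load(f"pics/{n[0]}6.npy");I=cv2.imread(f"pics/{n[0]}6.png").astype(int);P=pts(n,D);L=YFR.inv().apply(P.reshape(-1,3)-O).reshape(P.shape)
    m=(np.hypot(L[...,0],L[...,1]-.065)<.009)&(L[...,2]>.08); print(n,"pin top z",np.percentile(L[m][:,2],[10,50,90]),m.sum())
    m=(I.max(-1)<50)&(abs(L[...,0]+.03)<.04)&(abs(L[...,1]+.055)<.04)&(L[...,2]>.07); print("paddle mean",L[m].mean(0),L[m].min(0),L[m].max(0))
E
```

```text
[0.56961105 0.09429397 0.10380612] [0.54345697 0.0968653  0.04798355]
foot [0.5016 0.2216 0.1988] F [ 0.7  0.4 -0.1] open 0.322 t 13.05
N 4 mm/row 42.62970032058439 deg/row 0.1672968932441634
row xyz [ 0.0376 -0.0309  0.0216] w [-0.0008  0.0005  0.    ] | t 13.05 open 0.3216280563643047 F [ 0.7  0.4 -0.1]
top pin top z [0.09085448 0.09276894 0.09491931] 32
paddle mean [-0.03573243 -0.0536614   0.12748506] [-0.06993212 -0.07657144  0.08753898] [-0.01180541 -0.01613478  0.32302968]
scene pin top z [0.08793311 0.53540559 0.54924672] 48
paddle mean [-0.03438909 -0.05014297  0.1505076 ] [-0.0698537  -0.07912399  0.07660312] [ 0.00712203 -0.0159055   0.32300427]
```

>>> apply_moves(
  series=[
    {"x": 0.03, "y": -0.025, "z": 0.01, "wx": 0, "wy": 0, "wz": 0, "fingers": -1},
    {"x": 0.035, "y": -0.025, "z": 0.015, "wx": 0, "wy": 0, "wz": 0, "fingers": -1},
    {"x": 0.035, "y": -0.025, "z": 0.02, "wx": 0, "wy": 0, "wz": 0, "fingers": -1},
    {"x": 0.03, "y": -0.025, "z": 0.02, "wx": 0, "wy": 0, "wz": 0, "fingers": -1},
    {"x": 0.01, "y": -0.012, "z": 0.015, "wx": 0, "wy": 0, "wz": 0, "fingers": -1},
    {"x": 0, "y": 0, "z": 0, "wx": 0, "wy": 0, "wz": 0, "fingers": -1},
    {"x": 0, "y": 0, "z": 0, "wx": 0, "wy": 0, "wz": 0, "fingers": -1},
  ],
)

```text
clock: 13.92
tool_pos: [0.571, 0.103, 0.147]
eef_rot: [-0.671, 0.736, 0.069, -0.055]
contact_force: [0.1, -0.2, 0.6]
opening: 0.003
```

Run:
```python
from h import *
s=get_state();print(s["tool_pos"]);plan(pad(0)+[0,0,.02],RP,2)
```

```text
[0.57104738 0.10302883 0.14704334]
N 2 mm/row 12.433388385194256 deg/row 0.7787855278839979
row xyz [ 0.0057 -0.0023  0.0143] w [-0.0038  0.0019  0.0009] | t 13.93 open 0.002929787356413324 F [ 0.1 -0.2  0.6]
```

>>> apply_moves(
  series=[
    {"x": 0.006, "y": -0.0023, "z": 0.0143, "wx": -0.004, "wy": 0.002, "wz": 0.001, "fingers": -1},
    {"x": 0.005, "y": -0.0023, "z": 0.0143, "wx": -0.004, "wy": 0.002, "wz": 0.001, "fingers": -1},
    {"x": 0, "y": 0, "z": 0, "wx": 0, "wy": 0, "wz": 0, "fingers": -1},
  ],
)

```text
clock: 14.3
tool_pos: [0.5692, 0.0968, 0.123]
eef_rot: [-0.669, 0.736, 0.075, -0.068]
contact_force: [0.1, -0.4, 0.9]
opening: 0.008
```

Run:
```python
from h import *
s=get_state();print(s["tool_pos"]);plan(pad(0.1),RP,4);plan(pad(0.3),RP,6)
```

```text
[0.56917897 0.09684203 0.12297175]
N 4 mm/row 7.391061560362898 deg/row 0.061227697486346704
row xyz [0.0008 0.0002 0.0092] w [ 0.0002 -0.      0.0002] | t 14.3 open 0.007952512590171698 F [ 0.1 -0.4  0.9]
N 6 mm/row 8.829961409288515 deg/row 0.04081846499089781
row xyz [0.0005 0.0016 0.0109] w [ 0.0002 -0.      0.0002] | t 14.3 open 0.007952512590171698 F [ 0.1 -0.4  0.9]
```

>>> apply_moves(
  series=[
    {"x": 0.002, "y": 0, "z": 0.0095, "wx": 0, "wy": 0, "wz": 0, "fingers": -1},
    {"x": 0.001, "y": 0, "z": 0.0095, "wx": 0, "wy": 0, "wz": 0, "fingers": -1},
    {"x": 0, "y": 0.001, "z": 0.0095, "wx": 0, "wy": 0, "wz": 0, "fingers": -1},
    {"x": 0, "y": 0.002, "z": 0.0095, "wx": 0, "wy": 0, "wz": 0, "fingers": -1},
  ],
)

```text
clock: 14.8
tool_pos: [0.561, 0.0951, 0.0931]
eef_rot: [-0.669, 0.736, 0.074, -0.067]
contact_force: [0.3, 0.8, 3.6]
opening: 0.008
```

Run:
```python
from h import *
s=get_state();print(s["tool_pos"],s["contact_force"]);lev();plan(pad(0.3),RP,4)
```

```text
[0.56102136 0.09509894 0.09307067] [0.27670629 0.7803612  3.57893693]
q est 0.11193079760117419
N 4 mm/row 5.567992192372818 deg/row 0.047047328224763596
row xyz [-0.      0.0019  0.0067] w [ 0.     -0.      0.0003] | t 14.8 open 0.007863211859904674 F [0.3 0.8 3.6]
```

>>> apply_moves(
  series=[
    {"x": 0, "y": 0.002, "z": 0.008, "wx": 0, "wy": 0, "wz": 0, "fingers": -1},
    {"x": 0, "y": 0.002, "z": 0.008, "wx": 0, "wy": 0, "wz": 0, "fingers": -1},
    {"x": 0, "y": 0.002, "z": 0.008, "wx": 0, "wy": 0, "wz": 0, "fingers": -1},
    {"x": 0, "y": 0.001, "z": 0.008, "wx": 0, "wy": 0, "wz": 0, "fingers": -1},
  ],
)

```text
clock: 15.3
tool_pos: [0.5492, 0.0963, 0.0678]
eef_rot: [-0.669, 0.736, 0.075, -0.067]
contact_force: [-0.3, -0.5, 4.4]
opening: 0.004
```

Run:
```python
from h import *
s=get_state();print(s["tool_pos"],s["contact_force"]);lev();plan(pad(0.5),RP,4)
```

```text
[0.54920567 0.09625416 0.0678419 ] [-0.29177076 -0.45436137  4.36068394]
q est 0.34827697766646204
N 4 mm/row 4.573644222891213 deg/row 0.04936598468482094
row xyz [-0.      0.0005  0.0057] w [0.0001 0.     0.0003] | t 15.3 open 0.004350102852998006 F [-0.3 -0.5  4.4]
```

>>> apply_moves(
  series=[
    {"x": 0, "y": 0.0005, "z": 0.0065, "wx": 0, "wy": 0, "wz": 0, "fingers": -1},
    {"x": 0, "y": 0.0005, "z": 0.0065, "wx": 0, "wy": 0, "wz": 0, "fingers": -1},
    {"x": 0, "y": 0.0005, "z": 0.006, "wx": 0, "wy": 0, "wz": 0, "fingers": -1},
  ],
)

```text
clock: 15.68
tool_pos: [0.5448, 0.0967, 0.0525]
eef_rot: [-0.669, 0.736, 0.075, -0.067]
contact_force: [-0.0, 0.3, 5.8]
opening: 0.007
```

Run:
```python
from h import *
s=get_state();print(s["tool_pos"],s["contact_force"]);lev();plan(pad(0.52),RP,2)
```

```text
[0.54482783 0.09665865 0.05246076] [-0.03798706  0.330214    5.78510374]
q est 0.48193622924067625
N 2 mm/row 2.34346897150554 deg/row 0.09707252077922654
row xyz [-0.      0.0003  0.0029] w [0.0002 0.0001 0.0005] | t 15.68 open 0.006826621020128596 F [-0.   0.3  5.8]
```

>>> apply_moves(
  series=[
    {"x": 0, "y": 0.0003, "z": 0.0045, "wx": 0, "wy": 0, "wz": 0, "fingers": -1},
    {"x": 0, "y": 0, "z": 0.004, "wx": 0, "wy": 0, "wz": 0, "fingers": -1},
  ],
)

```text
clock: 15.92
tool_pos: [0.5437, 0.0968, 0.0461]
eef_rot: [-0.669, 0.736, 0.074, -0.067]
contact_force: [-0.9, 0.3, 8.8]
opening: 0.003
```

Run:
```python
from h import *
for i in range(4):
    a,D=grab("scene",f"s7{i}")
    s=get_state();print(s["tool_pos"],s["contact_force"].round(1),s["clock"]);lev()
cv2.imwrite("pics/c7.png",cv2.resize(a[150:225,310:410,::-1],(600,450),interpolation=cv2.INTER_CUBIC))
```

```text
[0.54360879 0.09678958 0.04583591] [-1.   1.4  8.2] 15.975
q est 0.5381618752227936
[0.54366898 0.09677704 0.04606604] [-0.9  1.6  8.3] 16.025
q est 0.5362184560293517
[0.54365225 0.09682168 0.04617731] [-0.6 -0.1  8.1] 16.075
q est 0.5352785396243923
[0.54367613 0.09679015 0.04625088] [-0.9  0.3  8.5] 16.125
q est 0.5346570192147991
```

View pics/c7.png

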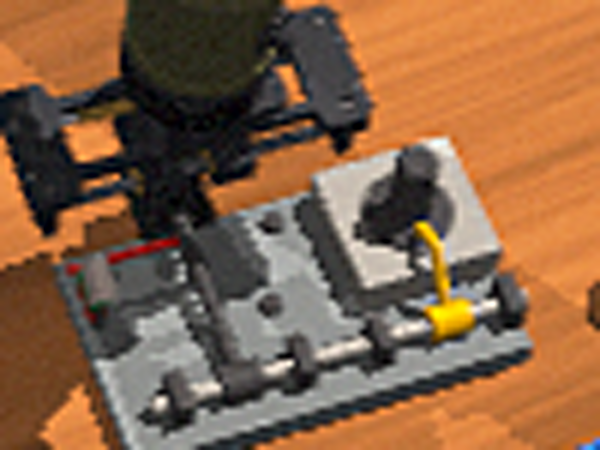

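The pointer is down at the scale, the claw is on the flange, and the paddle is held at 8 N. As a cross-check, I compare the pointer's angle about the shaft with the rest picture.

Run:
```python
from h import *
for n,t in(("scene","s0"),("scene","s6"),("scene","s73"),("scene","s72")):
    t={"s0":"scene0"}.get(t,t)
    D=np.load(f"pics/{t}.npy");I=cv2.imread(f"pics/{t}.png").astype(int);P=pts(n,D);L=YFR.inv().apply(P.reshape(-1,3)-O).reshape(P.shape)
    m=(D>0)&(I[...,2]>130)&(I[...,1]<50)&(I[...,0]<60)&(L[...,1]<-.055)&(L[...,1]>-.10)&(abs(L[...,0])<.07)&(L[...,2]>.02)
    q=L[m]; a=np.arctan2(q[:,2]-.0265,.064-q[:,0]); print(t,len(q),"xz",np.median(q,0).round(4),"ang",np.median(a).round(3))
    c=(D>0)&(I[...,2]>150)&(I[...,1]>120)&(I[...,0]<60)&(abs(L[...,1]-.065)<.02)&(L[...,0]<.055)&(L[...,0]>.01); print(" claw",L[c].min(0).round(4),L[c].max(0).round(4))
    for o in("green",):
        gm=(I[...,1]>I[...,2]+25)&(I[...,1]>I[...,0]+25)&(abs(L[...,1]+.11)<.02)&(abs(L[...,0])<.08); print(" green z",L[gm][:,2].round(3))
```

```text
scene0 11 xz [-0.0005 -0.0818  0.0841] ang 0.723
 claw [0.032  0.0603 0.0645] [0.0546 0.0643 0.0731]
 green z [0.039]
s6 14 xz [-0.0016 -0.0798  0.083 ] ang 0.714
 claw [0.0306 0.0606 0.0622] [0.0535 0.0648 0.0735]
 green z [0.039 0.04 ]
s73 8 xz [-0.0197 -0.083   0.0433] ang 0.2
 claw [0.0139 0.0601 0.0393] [0.0529 0.0658 0.0632]
 green z [0.042 0.039]
s72 9 xz [-0.022  -0.084   0.0407] ang 0.162
 claw [0.0146 0.0611 0.0406] [0.0548 0.0652 0.0614]
 green z []
```

Run:
```python
from h import *
s=get_state();print(s["tool_pos"],s["contact_force"].round(1));lev(); print(finish_job())
```

```text
[0.54367613 0.09679015 0.04625088] [-0.9  0.3  8.5]
q est 0.5346570192147991
the job is handed in; nothing more can be done
None
```

The steel pin is standing flange-down in the pocket, released, and I handed the job in at about 16 s while still holding the paddle down. The hand-in reports no verdict, so the results below are my own last checks.

**How it went:** The rack's full 20° tilt was out of reach because joints 5 and 6 hit their limits. I gripped the pin with the tool tilted less and turned it upright on the way to the fixture. At the pocket it came to a firm stop (12 N), after which I let go and backed off.

**Last checks:**
- **Pin:** its top was at 92.8 mm after release, against 92 mm for a fully seated pin. The flange was centred to within about 1–2 mm, upright, with the lever still up. The scene camera's reading of the same top was unusable because the arm was in its view.
- **Lever:** about 0.535 rad from the tool height and about 0.53 rad from the pointer's angle in the picture. Both are inside the green band, slightly past its middle; the pointer measurement was noisy, at roughly ±0.03 rad.
- **Push:** steady at 8.5 N, a little above the roughly 7 N expected in mid-band.
- **Claw:** the last picture shows it down on the flange. I did not measure its force on the pin.
- **Other items:** the route stayed clear of the brass pin and the other things on the bench, but I did not measure their positions again at the end.

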